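Gauge the depth of a heater block's sensor bore

TASK

Take the orange-handled depth rod from the rack and slide it, shaft down, into the bore of the aluminium heater block until it truly bottoms; the sprung pads on the way are not the bottom, and press gently once it stands on it. Leave the rod there, then lift the red-headed reading post beside it until its top is level with the top of the rod, and let go. Leave everything else on the bench where it is.

Things in the scene. Friction and masses are not known exactly. Their poses are not given: they have to be found in the camera images.
- rod_handle (a point): Centre of the orange handle of the depth rod (loose, about 60 g). The handle is an upright cylinder, 20 mm in diameter and 30 mm tall, on top of a steel shaft 10 mm in diameter and 75 mm long; the whole rod is 105 mm. z points up along the rod, from tip to handle. It starts upright in one of the three places of the rack.
- rod_tip (a point): Centre of the flat lower end of the depth rod's shaft, 90 mm below the handle's centre; the end is chamfered (from 10 mm to 5.6 mm in diameter over the last 3.5 mm).
- rod_top (a point): Centre of the flat top of the orange handle, 15 mm above the handle's centre.
- rack: Fixed black plastic rack, 56 x 200 x 45 mm, origin at the centre of its underside, long side along its y. Three upright holes 40 mm deep (12.5 mm wide, so that the shafts stand loosely) at y = -66, 0 and +66 mm; one holds the depth rod, the others the two drivers.
- stand: Fixed gauge stand, origin at the centre of its underside. Dark base 75 x 165 x 12 mm, long side along its y. At y = +40 mm stands the aluminium heater block (56 x 56 mm, top 60 mm above the table); at y = -40 mm the grey sleeve (34 x 34 mm, top 60 mm above the table) out of which the reading post rises.
- bore (a point): Centre of the mouth of the blind upright bore, on the block's top face, z up. 11.6 mm wide, 2 mm chamfer; depth unknown, 22 to 45 mm: this is to be gauged. Two sprung brass pads 13 mm below the mouth grip the shaft: sliding the rod takes about 3 to 10 N, and it does not drop by its own weight. The flat bottom face (plug in the rules) is hard; over 25 N on it does harm.
- post_top (a point): Centre of the flat top of the reading post's red head. The post slides straight up and down in its sleeve against about 4 N of friction and stays where it is left. It starts 108 to 114 mm above the table and can rise to 158 mm; its axis stands 80 mm from the bore's.
- post_head (a point): Centre of the post's red head, a 22 x 22 x 25 mm block (sides along the stand's x and y), 12.5 mm below its top; under it is a 13 mm square steel bar with tick marks.
- post (a joint): Height of the reading post above its lowest position, m (0 to 0.05); its top is 108 mm above the table at 0.
- driver_blue_handle (a point): Bystander: centre of the square blue handle (18 x 18 x 30 mm, top 105 mm above the table) of a loose driver standing in the rack. Leave it.
- driver_black_handle (a point): Bystander: centre of the square black handle (18 x 18 x 30 mm, top 115 mm above the table) of a loose driver standing in the rack. Leave it.
- perfboard: Bystander: loose green circuit board lying flat, 150 x 90 x 4 mm, origin at the centre of its underside.
- spool: Bystander: loose metal spool, 56 mm in diameter, 34 mm tall, origin at the centre of its underside.
- screwdriver: Bystander: loose red-handled screwdriver lying along its x, 160 mm long, 26 mm thick, origin under its middle.
- parts_box: Bystander: loose open black box with small parts, 75 x 50 x 18 mm, origin at the centre of its underside.
- matchbox: Bystander: loose small white and blue card box, 55 x 32 x 14 mm, origin at the centre of its underside.
There are look-alikes about, which are no part of the job. What is shaped like the part that bears rod_handle but pink or white is not meant.

How it is judged:
On the way, in this order (a step that is already met when the one before it is completed fails the run):
1. the orange depth rod stands on the bottom of the bore (z of rod_tip in the frame of plug below 0.0025 m and horizontal distance between rod_tip and bore below 0.004 m and angle between rod's own z axis and vertical below 0.12 rad), for 0.2 s.
2. the post's top is level with the rod's top, within 3 mm, with the rod still on the bottom (all of step 1 and z of rod_top in the frame of post_top between -0.003 and 0.003 m), for 0.2 s.
At the end, for the whole second after the job is handed in: The depth rod stands in the block's bore with its tip on the bottom (within 2.5 mm), upright within about 7 degrees; the top of the reading post is level with the top of the rod within 3 mm; both are released and at rest (all of step 2 and linear speed of rod below 0.01 m/s and contact force between the fingers and rod below 0.1 N and contact force between the fingers and post below 0.1 N); the robot touches nothing.
It fails at once if the rod is pressed on the bottom of the bore with more than 25 N (contact force between rod and plug above 25 N).
It fails at once if a bystander is moved by more than 25 mm (distance of any of driver_blue_handle, driver_black_handle, perfboard, spool, screwdriver, parts_box, matchbox from where it was at the start of the episode above 0.025 m).
It also fails if it takes over 66 s, if anything falls off the work surface, if the arm or the gripper's body presses on something with over 40 N, if the wrist force passes 120 N, or if a joint passes its speed limit or range.

ROBOT

A 7-joint arm with a two-finger parallel gripper is mounted at the origin on the work surface. World frame = base frame: x ahead of the robot, y to its left, z up, the work surface at z = 0. Lengths are in m, angles in rad, forces in N, time in s.
With the tool pointing down it reaches from about 0.4 to 0.9 m from the base axis. Payload 5.6 kg.
Tool frame: the origin (TCP) lies midway between the tips of the shut fingers; the grasp point (between the pads) lies 19 mm behind it; y points along the fingers, z is the direction in which the jaws open and shut, and the axes are right-handed (so a half turn about y gives the same grasp; the last joint's range is limited). The gripper opens to 92 mm and grips with 3 to 60 N. Pads are 20 mm wide; open, the fingers measure 128 mm over their backs; the gripper's body (75 mm by 189 mm) begins 69 mm behind the grasp point.
Start: joints at [-0.043, 0.468, -0.012, 1.603, 0.006, 1.071, -0.056], TCP at [0.65, -0, 0.215] pointing down, gripper open.
Joint ranges: [-2.53, 2.53], [-0.31, 2.02], [-1.57, 1.55], [0.28, 2.44], [-1.29, 4.43], [0.15, 1.84], [-2.92, 2.92]. Speed limits (rad/s): [2.57, 2.57, 3.14, 3.14, 3.14, 3.14, 3.14].

INTERFACE

Orientations are given as a 3x3 rotation matrix whose columns are the frame's x, y, z axes.
In Python, from station import env, effector, solver, viewer, workorder, search_frame, tip_of gives the robot as it stands. Calls block until the motion is done:
- env.reach(position, orientation): joint-space move of the TCP to a pose.
- env.movel(position, frame=None, rate=0.15): straight line of the TCP; frame=None keeps the orientation; rate is the mean speed in m/s.
- env.goto_joints(angles): joint-space move.
- effector.release() and effector.grasp(squeeze=None): open the fingers fully, or close them until they stop; squeeze is the grip in N (None keeps the last).
- env.pause(seconds).
- solver.inverse_kinematics(position, orientation): joint angles nearest the present ones, or None.
- env.sense(): the state.
- viewer.read_camera(name): name is "scene" or "side" or "wrist"; returns (picture, depth): 384x512x3 uint8, red, green, blue; 384x512 float32, m along the optical axis (not along the pixel's ray), 0 where there is no reading.
- viewer.camera_info(name): a dict with "intrinsics" (3x3 intrinsics, pixels), "eye" and "rotation" of the camera in the world; the wrist camera has in their place "T_tool_cam" (4x4, takes a point from camera to tool coordinates, whose origin is the TCP and whose axes are the tool frame's). Camera axes: x right, y up, looking along -z (the intrinsics and any distortion apply to the point x, -y, -z); pixel columns grow to the right and rows downward; lengths in m; the calibration is good to about 2 mm. A picture is of the moment at which its call begins: read the wrist's pose just before it. camera_info takes no time and is no camera call.
A pose or a line that the arm cannot do raises env.PlanningError and nothing moves.
- workorder.finish_job(): hands the job in, once; it reports no verdict.
Trained networks look in the newest picture that a camera, given by its name, has taken for a name from the list of things; names that differ only in an ending like _2 or _b are one class to them, and where a whole thing is asked for, a point or a joint stands for the part that bears it (a point fixed in the world has none). Each returns a list of dicts, best first, with "score" (0 to 1); they miss things now and then, are a little off and sometimes report something else, mostly with a low value. They report only what shows in the picture. A call takes as long as a camera call. They do not tell look-alikes from the thing itself.
- search_frame(camera, name): "at" ([x, y, z] in m, in world coordinates, good to about 4 mm: the middle of the surface that is visible of it).
- tip_of(camera, name): "at" ([x, y, z] in m, in world coordinates, good to about 4 mm: a listed point, or the origin of a listed thing).
The state is a dict: "t": time; "joint_positions": joint angles; "joint_velocities": joint speeds; "tau": joint torques, N m; "ee_pos": TCP position; "tcp_rot": TCP orientation; "wrist_force": force on the tool from outside, world axes, zero at the start; "moment": the same for the moment, N m; "gripper_width": finger opening in m.
Only numpy, scipy, OpenCV 4.12 (cv2) and the standard library are available. Lean on these libraries where they do the work, as an engineer would, in place of code of your own. Each camera call takes 0.05 s, during which the arm holds its last target. There are 200 camera calls.

## Working session

There is one attempt and no reset: what is moved stays moved. The work goes in short steps, each a Python script; the robot and the scene stay as the last script left them, time stands still between calls to the robot, and variables do not carry over. Pictures are saved under pics/ and viewed, about 8 in all and at most 12, crops included, and the job is handed in when it is done.

```bash
mkdir -p pics; ls; cat > h.py <<'E'
import numpy as np, cv2
from station import env, effector, solver, viewer, workorder, search_frame, tip_of
def cam(name):
    i=viewer.camera_info(name); K=np.array(i["intrinsics"])
    return i,K
def snap(name,fn=None):
    s=env.sense(); p,d=viewer.read_camera(name)
    if fn: cv2.imwrite(f"pics/{fn}.png",p[:,:,::-1])
    i,K=cam(name)
    if "T_tool_cam" in i:
        T=np.eye(4);T[:3,:3]=s["tcp_rot"];T[:3,3]=s["ee_pos"];T=T@np.array(i["T_tool_cam"]);R,e=T[:3,:3],T[:3,3]
    else: R,e=np.array(i["rotation"]),np.array(i["eye"])
    return p,d,K,R,e
def world(d,K,R,e):
    v,u=np.mgrid[:d.shape[0],:d.shape[1]]
    x=(u-K[0,2])/K[0,0]*d; y=(v-K[1,2])/K[1,1]*d
    P=np.stack([x,-y,-d],-1)@R.T+e
    P[d<=0]=np.nan
    return P
E
python3 - <<'E'
from h import *
for k in("scene","side","wrist"):
    p,*_=snap(k,k+"0"); print(k,viewer.camera_info(k))
    for n in("rod_handle","bore","post_top","stand","rack","driver_blue_handle","driver_black_handle"):
        print(n,[(round(r["score"],2),np.round(r["at"],3).tolist()) for r in tip_of(k,n)[:3]])
a=[cv2.imread(f"pics/{k}0.png") for k in("scene","side")]
s=env.sense();print(s["tcp_rot"],s["t"],s["wrist_force"])
E
```

```text
pics
scene {'intrinsics': array([[398.37349341,   0.        , 245.60625422],
       [  0.        , 398.37349341, 192.4971747 ],
       [  0.        ,   0.        ,   1.        ]]), 'eye': array([1.08665053, 0.39918193, 0.7890606 ]), 'rotation': array([[-0.60096484, -0.57152701,  0.55874694],
       [ 0.79916962, -0.44104322,  0.40842233],
       [ 0.01300716,  0.69198104,  0.72179849]])}
rod_handle [(0.64, [0.506, 0.169, 0.094]), (0.59, [0.757, 0.056, -0.001]), (0.57, [0.431, 0.158, 0.093])]
bore [(0.56, [0.57, -0.105, 0.055])]
post_top []
stand [(0.88, [0.552, -0.142, -0.001])]
rack [(0.77, [0.511, 0.175, 0.001]), (0.2, [0.721, -0.315, -0.004]), (0.16, [0.55, -0.144, -0.0])]
driver_blue_handle [(0.57, [0.505, 0.23, 0.086]), (0.57, [0.756, 0.054, 0.002])]
driver_black_handle [(0.62, [0.505, 0.106, 0.098]), (0.31, [0.507, 0.173, -0.003])]
side {'intrinsics': array([[354.69614056,   0.        , 258.14890143],
       [  0.        , 354.69614056, 190.99085123],
       [  0.        ,   0.        ,   1.        ]]), 'eye': array([ 0.4052583 , -0.79924194,  0.66406942]), 'rotation': array([[
[... 860 characters left out ...]
1,
        -1.69480959e-01],
       [ 9.99999842e-01, -2.61775055e-04,  4.97566867e-04,
         6.52364935e-04],
       [ 0.00000000e+00,  0.00000000e+00,  0.00000000e+00,
         1.00000000e+00]])}
rod_handle []
bore [(0.6, [0.566, -0.102, 0.059])]
post_top [(0.93, [0.538, -0.178, 0.108])]
stand [(0.95, [0.555, -0.144, 0.003])]
rack [(0.84, [0.508, 0.171, 0.001]), (0.37, [0.538, -0.179, 0.109])]
driver_blue_handle []
driver_black_handle [(0.74, [0.503, 0.105, 0.098]), (0.32, [0.539, -0.178, 0.109])]
[[-8.77189013e-05  1.06824498e-05  9.99999996e-01]
 [-9.99999996e-01 -3.59134531e-05 -8.77185176e-05]
 [ 3.59125160e-05 -9.99999999e-01  1.06856000e-05]] 1.2 [0.55643056 0.12795154 0.03855249]
```

View pics/scene0.png

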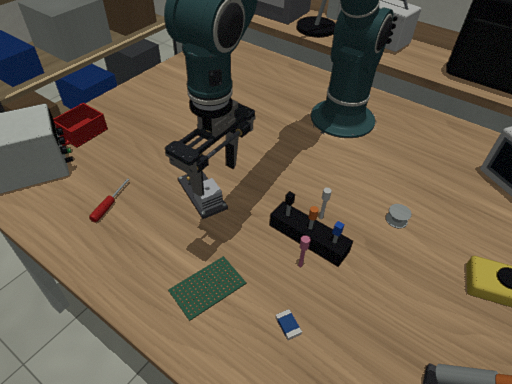

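View pics/side0.png

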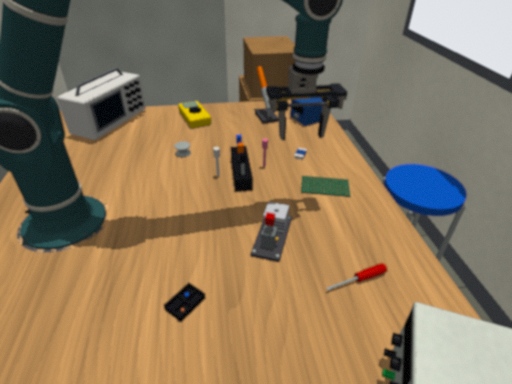

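The scene shows the orange rod in the rack's middle place (about pixel 313,214), with black and blue drivers on either side and pink and white look-alikes in front and behind. The side view shows the stand at about (272,232) with the red post head at (270,218). I'll take a closer look at each from above.

```bash
cat >> h.py <<'E'
def meas(P,mask):
    q=P[mask]; q=q[~np.isnan(q).any(1)]
    r=cv2.minAreaRect((q[:,:2]*1000).astype(np.float32))
    return len(q),q.mean(0).round(4),np.round(r[0],1),np.round(r[1],1),round(r[2],1),np.percentile(q[:,2],[5,50,95]).round(4)
def near(P,c,r): return np.hypot(P[...,0]-c[0],P[...,1]-c[1])<r
E
python3 - <<'E'
from h import *
R=env.sense()["tcp_rot"]
env.reach([0.558,-0.135,0.22],R)
p,d,K,Rc,e=snap("wrist","w_stand"); P=world(d,K,Rc,e); hsv=cv2.cvtColor(p,cv2.COLOR_RGB2HSV)
Z=P[...,2]; H,S,V=[hsv[...,i] for i in range(3)]
print("block",meas(P,near(P,(0.569,-0.104),.05)&(abs(Z-.06)<.006)&(S<80)))
red=((H<8)|(H>172))&(S>150)
print("post",meas(P,near(P,(0.539,-0.178),.04)&red&(Z>.1)))
for n in("bore","post_top"): print(n,[(round(r["score"],2),np.round(r["at"],4).tolist()) for r in tip_of("wrist",n)[:2]])
np.savez("w_stand.npz",P=P,p=p)
env.reach([0.507,0.17,0.22],R)
p,d,K,Rc,e=snap("wrist","w_rack"); P=world(d,K,Rc,e); hsv=cv2.cvtColor(p,cv2.COLOR_RGB2HSV)
Z=P[...,2]; H,S,V=[hsv[...,i] for i in range(3)]
org=(H>=5)&(H<20)&(S>150)
print("rod",meas(P,near(P,(0.507,0.17),.03)&org&(Z>.1)))
for n in("rod_handle","rod_top","driver_blue_handle"): print(n,[(round(r["score"],2),np.round(r["at"],4).tolist()) for r in tip_of("wrist",n)[:2]])
print(env.sense()["t"],env.sense()["ee_pos"])
a=np.hstack([cv2.imread("pics/w_stand.png"),cv2.imread("pics/w_rack.png")]);cv2.imwrite("pics/w2.png",cv2.resize(a,(800,300)))
E
```

```text
block (2686, array([ 0.5707, -0.1026,  0.0594]), array([ 570.7, -103.2]), array([56., 56.]), 66.5, array([0.0582, 0.0594, 0.0606]))
post (498, array([ 0.5389, -0.1742,  0.1084]), array([ 538.7, -175.4]), array([21.2, 21.1]), 66.2, array([0.1033, 0.109 , 0.1102]))
bore [(0.73, [0.5678, -0.1031, 0.0596])]
post_top [(0.7, [0.5403, -0.1759, 0.112])]
rod (472, array([0.5101, 0.1729, 0.1633]), array([511.5, 177.6]), array([39.3, 23.8]), 51.9, array([0.1069, 0.1095, 0.3343]))
rod_handle [(0.86, [0.5077, 0.172, 0.0919]), (0.73, [0.4257, 0.1575, 0.0908])]
rod_top [(0.97, [0.5073, 0.1665, 0.115]), (0.78, [0.5852, 0.1968, 0.1022])]
driver_blue_handle [(0.68, [0.5074, 0.2349, 0.0882])]
3.425 [0.50757198 0.16862397 0.21994788]
```

View pics/w2.png

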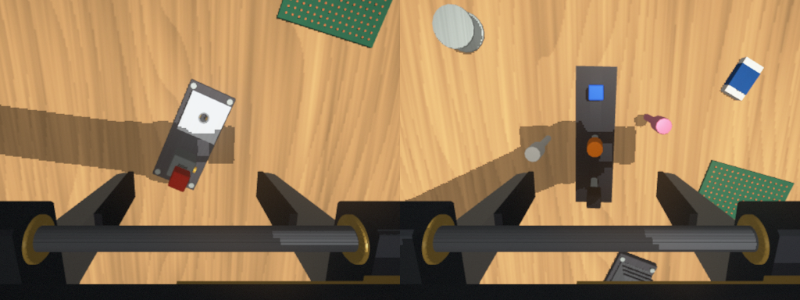

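Block and post measure 79 mm apart along 66°, which matches the 80 mm given. The block's bore is at (203,118) in the left half, and the rod's handle at (594,148) in the right half. Now I'll measure the rod's top again with a height gate, then grasp along the stand's x direction, since that clears every neighbour.

```bash
cat >> h.py <<'E'
a=np.deg2rad(-23.8); c,s=np.cos(a),np.sin(a)
RG=np.array([[s,0,c],[-c,0,s],[0,-1,0]])
def st(*k):
    q=env.sense(); print(*k,"t",round(q["t"],2),"ee",np.round(q["ee_pos"],4),"F",np.round(q["wrist_force"],1),"M",np.round(q["moment"],2),"w",round(float(q["gripper_width"]),4)); return q
def orange(fn=None,c=None):
    p,d,K,Rc,e=snap("wrist",fn); P=world(d,K,Rc,e); h=cv2.cvtColor(p,cv2.COLOR_RGB2HSV)
    return P,(h[...,0]>=5)&(h[...,0]<20)&(h[...,1]>150)&near(P,c,.02)
E
python3 - <<'E'
from h import *
env.reach([0.507,0.17,0.20],RG); env.pause(.3)
P,m=orange("w_rod",(0.507,0.17)); m&=(abs(P[...,2]-.11)<.004)
r=meas(P,m); print(r); st()
x,y=np.array(r[2])/1000
assert abs(x-.507)<.008 and abs(y-.17)<.008
env.movel([x,y,0.13]); env.movel([x,y,0.077],rate=.1); env.pause(.2); st("pre")
effector.grasp(40); env.pause(.2); st("grasped")
env.movel([x,y,0.215]); env.pause(.3); st("lifted")
P,m=orange("w_held",(x,y)); print(meas(P,m&(abs(P[...,2]-.248)<.01)))
E
```

```text
(388, array([0.5075, 0.1683, 0.1093]), array([507.5, 168.3]), array([19. , 18.4]), 66.3, array([0.108 , 0.1093, 0.1105]))
t 4.24 ee [0.5072 0.17   0.2003] F [-0.4  0.6 -0.5] M [-0.04  0.06 -0.03] w 0.0916
pre t 5.74 ee [0.508  0.1685 0.0777] F [ 0.  -0.2 -0.5] M [0.04 0.02 0.01] w 0.0918
grasped t 7.03 ee [0.5075 0.1683 0.077 ] F [-0.1  0.5  0.5] M [-0.01  0.07 -0.03] w 0.019
lifted t 8.4 ee [0.5073 0.1682 0.2144] F [0.1 1.2 0.3] M [ 0.05  0.04 -0.  ] w 0.0192
(1380, array([0.5084, 0.1691, 0.2459]), array([508. , 167.6]), array([20.2, 19.2]), 66.7, array([0.2405, 0.2465, 0.2476]))
```

View pics/w_held.png

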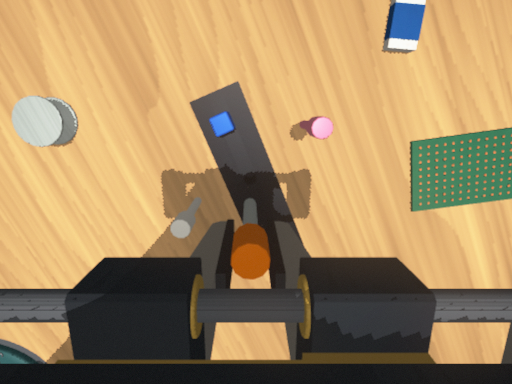

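The rod is held upright at about (250,245), with the handle's top 33 mm above the TCP. Next I move over the bore, check its centre again, and descend under force watch.

```bash
python3 - <<'E'
from h import *
z=np.load("w_stand.npz");P0,p0=z["P"],z["p"];g=p0.max(-1)
m=near(P0,(0.5707,-0.1032),.012)&(g<110); print("hole dark",meas(P0,m))
env.reach([0.5707,-0.1032,0.215],RG); env.pause(.4); st()
p,d,K,Rc,e=snap("wrist","w_over"); P=world(d,K,Rc,e); hs=cv2.cvtColor(p,cv2.COLOR_RGB2HSV)
print("block",meas(P,near(P,(0.5707,-0.1032),.045)&(abs(P[...,2]-.06)<.005)&(hs[...,1]<80)))
env.movel([0.5707,-0.1032,0.15]); env.pause(.2); st("near")
p,d,K,Rc,e=snap("side","s_near"); cv2.imwrite("pics/s_crop.png",cv2.resize(p[140:270,220:340,::-1],None,fx=4,fy=4,interpolation=cv2.INTER_CUBIC))
q,*_=snap("wrist"); cv2.imwrite("pics/w_near.png",q[:,:,::-1])
E
```

```text
hole dark (4475, array([ 0.5707, -0.1106,  0.3287]), array([ 571. , -108.7]), array([18.4, 14.5]), 33.3, array([0.3215, 0.3258, 0.345 ]))
t 9.93 ee [ 0.5708 -0.1026  0.2151] F [-0.6  0.  -1.1] M [ 0.04  0.06 -0.04] w 0.0193
block (2516, array([ 0.5712, -0.1017,  0.0594]), array([ 570.6, -103.1]), array([56.1, 56. ]), 66.6, array([0.0581, 0.0594, 0.0606]))
near t 10.77 ee [ 0.5715 -0.1033  0.1512] F [ 0.2  0.6 -1. ] M [ 0.02  0.02 -0.02] w 0.0193
```

View pics/s_crop.png

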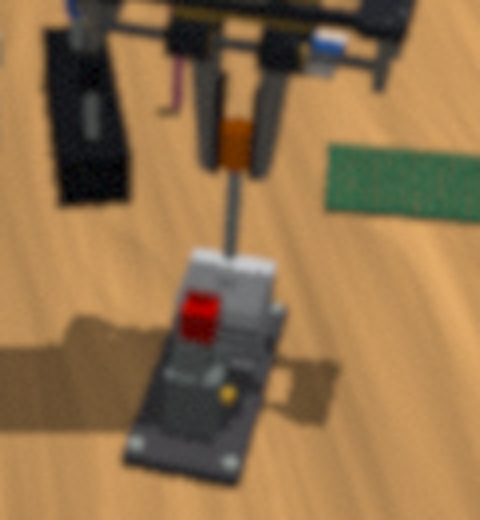

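View pics/w_near.png

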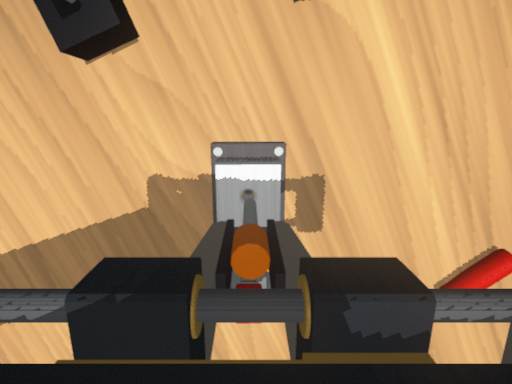

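The block centre repeated to 0.1 mm, and the shaft lines up with the bore mouth at (248,195). I'm descending in small steps.

```bash
python3 - <<'E'
from h import *
x,y=0.5706,-0.1031
env.movel([x,y,0.134],rate=.06); env.pause(.15); f0=st("mouth")["wrist_force"][2]
z=0.134
while z>0.0855:
    z-=0.001; env.movel([x,y,z],rate=.03); env.pause(.05)
    q=env.sense(); F=q["wrist_force"]; lag=q["ee_pos"][2]-z
    print(round(z,4),round(q["t"],2),"Fz",np.round(F[2]-f0,1),"Fxy",np.round(F[:2],1),"lag mm",round(lag*1e3,1))
    lat=np.hypot(F[0],F[1])
    if F[2]-f0>11 or lat>12: break
E
```

```text
mouth t 11.43 ee [ 0.5707 -0.1031  0.1341] F [ 0.5 -0.  -1.4] M [-0.01  0.03 -0.03] w 0.0192
0.133 11.73 Fz 0.1 Fxy [ 0.  -0.1] lag mm 0.1
0.132 12.03 Fz 0.3 Fxy [-0.8 -0.3] lag mm -0.0
0.131 12.33 Fz -0.1 Fxy [0.2 0.7] lag mm -0.1
0.13 12.63 Fz 0.5 Fxy [-0.3 -0.1] lag mm -0.0
0.129 12.93 Fz 0.6 Fxy [0.9 0.6] lag mm -0.1
0.128 13.23 Fz 0.9 Fxy [-0.1  0.2] lag mm -0.1
0.127 13.53 Fz 0.5 Fxy [-0.4 -0.2] lag mm -0.1
0.126 13.83 Fz 0.6 Fxy [-0.3 -0.2] lag mm -0.0
0.125 14.13 Fz 1.0 Fxy [-0.6 -0.5] lag mm -0.0
0.124 14.43 Fz 0.8 Fxy [-0.2  0.2] lag mm -0.1
0.123 14.73 Fz 0.2 Fxy [0.2 0.9] lag mm -0.0
0.122 15.03 Fz 0.8 Fxy [-0.2  0.3] lag mm -0.0
0.121 15.33 Fz 0.9 Fxy [-0.9 -0.7] lag mm -0.0
0.12 15.63 Fz 0.7 Fxy [0.2 0.6] lag mm -0.0
0.119 15.93 Fz 1.6 Fxy [-1.5  0.3] lag mm -0.1
0.118 16.23 Fz 4.1 Fxy [-2.2  0.4] lag mm 0.1
0.117 16.53 Fz 2.5 Fxy [-2.5  0.7] lag mm -0.1
0.116 16.83 Fz 2.0 Fxy [-1.7  1. ] lag mm -0.2
0.115 17.13 Fz -1.9 Fxy [-0.2  0.2] lag mm -0.6
0.114 17.43 Fz -3.7 Fxy [-0.8 -0.1] lag mm -0.5
0.113 17.73 Fz 1.5 Fxy [-0.5  0.7] lag mm 0.2
0.112 18.03 Fz 4.0 Fxy [-3.1  0.1] lag mm 0.3
0.111 18.33 Fz -0.5 Fxy [-1.1 -0.9] lag mm -0.6
0.11 18.63 Fz -2.1 Fxy [-1.2  0.2] lag mm -0.5
0.109 18.93 Fz -4.4 Fxy [-0.6  0.2] lag mm -0.5
0.108 19.23 Fz 1.2 Fxy [-2.  -0.6] lag mm 0.2
0.107 19.53 Fz 1.3 Fxy [-2.2 -0.7] lag mm 0.0
0.106 19.83 Fz 3.3 Fxy [-2.4 -0.5] lag mm 0.1
0.105 20.13 Fz -3.4 Fxy [-0.5 -0.8] lag mm -0.7
0.104 20.43 Fz 1.8 Fxy [-1.8 -0.7] lag mm 0.0
0.103 20.73 Fz 1.6 Fxy [-1.7  0.5] lag mm -0.1
0.102 21.03 Fz 6.5 Fxy [-3.1  0.8] lag mm 0.6
0.101 21.33 Fz 11.2 Fxy [-4.5 -0. ] lag mm 1.4
```

The pads engaged at 13 mm as expected. The force then rose steadily, 8 N/mm, with no advance past TCP 0.1025. I'll push in half-millimetre steps, capped below 18 N, to tell a hard stop from a stick, and check the grip for slip.

```bash
python3 - <<'E'
from h import *
x,y=0.5706,-0.1031
z=.101; f0=-1.4
for k in range(3):
    z-=0.0005; env.movel([x,y,z],rate=.03); env.pause(.1)
    q=env.sense(); F=q["wrist_force"]; print(round(z,4),"Fz",round(F[2]-f0,1),"Fxy",np.round(F[:2],1),"ee z",round(q["ee_pos"][2],4))
    if F[2]-f0>15.5: break
P,m=orange("w_ins",(x,y)); q=st(); zt=q["ee_pos"][2]+.033; print("expect top",zt,meas(P,m&(abs(P[...,2]-zt)<.008)))
E
```

```text
0.1005 Fz 13.0 Fxy [-5.1  0.2] ee z 0.1023
0.1 Fz 15.7 Fxy [-5.3  1.1] ee z 0.1022
t 22.08 ee [ 0.5714 -0.1031  0.1022] F [-5.5  0.4 15.5] M [ 0.29  1.69 -0.02] w 0.0189
expect top 0.1352271101286281 (1342, array([ 0.5726, -0.1023,  0.134 ]), array([ 572.1, -103.4]), array([19.5, 19.2]), 66.1, array([0.1295, 0.1345, 0.1355]))
```

It's a hard stop: the force went above the pads' 10 N ceiling with no travel and no slip in the grip (top minus TCP 32.3 mm, against 32.1 mm before). That puts the depth at about 30 mm and the rod's top at about 0.135 m. Now I'll unload, release and look at both.

```bash
cat >> h.py <<'E'
def tops(fn,zr,zp):
    p,d,K,Rc,e=snap("wrist",fn); P=world(d,K,Rc,e); h=cv2.cvtColor(p,cv2.COLOR_RGB2HSV); H,S=h[...,0],h[...,1]
    mo=(H>=5)&(H<20)&(S>150)&near(P,(0.5706,-0.1031),.018)&(abs(P[...,2]-zr)<.004)
    mp=((H<6)|(H>172))&(S>130)&near(P,(0.5383,-0.1763),.022)&(abs(P[...,2]-zp)<.005)
    a,b=meas(P,mo),meas(P,mp); print("rod",a,"\npost",b,"\nlevel diff mm (rod-post)",round((a[5][1]-b[5][1])*1e3,2)); return a,b
E
python3 - <<'E'
from h import *
x,y=0.5706,-0.1031
env.movel([x,y,0.1015],rate=.03); env.pause(.1); st("unload")
effector.release(); env.pause(.1); st("open")
env.movel([x,y,0.20]); env.reach([0.556,-0.135,0.22],RG); env.pause(.4); st()
tops("w_rel",.1345,.109)
E
```

```text
unload t 22.43 ee [ 0.571  -0.103   0.1024] F [-4.   0.4  7.2] M [ 0.19  1.07 -0.04] w 0.0191
open t 23.68 ee [ 0.5706 -0.1031  0.1015] F [-0.2 -0.   0.2] M [-0.03  0.05 -0.02] w 0.0922
t 25.17 ee [ 0.556  -0.1344  0.2196] F [ 0.3  0.6 -0.6] M [-0.1   0.02 -0.03] w 0.0921
rod (405, array([ 0.5723, -0.1027,  0.1353]), array([ 572.3, -102.6]), array([18. , 18.2]), 66.8, array([0.1341, 0.1354, 0.1364])) 
post (456, array([ 0.5391, -0.1747,  0.1089]), array([ 538.9, -175.5]), array([20.5, 20.5]), 66.5, array([0.1067, 0.1091, 0.1102])) 
level diff mm (rod-post) 26.3
```

View pics/w_rel.png

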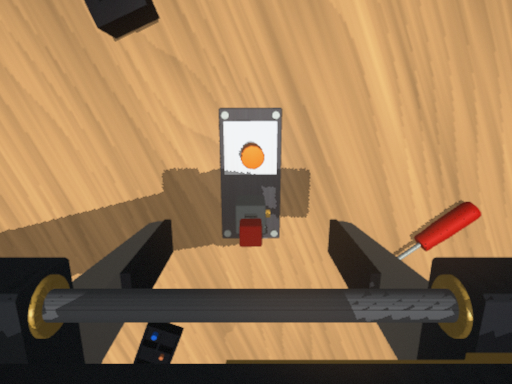

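The rod stands in the bore at about (252,157) and the red post head is at (250,232). They differ in height by 26.3 mm by camera, and by about 25.5 mm from the arm's own readings. I'll lift 26 mm.

```bash
python3 - <<'E'
from h import *
x,y=0.5385,-0.1758
env.reach([x,y,0.17],RG); env.movel([x,y,0.078],rate=.1); env.pause(.2); st("pre")
effector.grasp(40); env.pause(.2); q=st("grip"); z0=q["ee_pos"][2]; xy=q["ee_pos"]
env.movel([x,y,z0+.0262],rate=.03); env.pause(.4); q=st("lift"); print("rise",q["ee_pos"][2]-z0)
env.movel([x,y,q["ee_pos"][2]-.0+(.026-(q["ee_pos"][2]-z0))+ (z0+.0262-q["ee_pos"][2])],rate=.03); env.pause(.2); q=st("adj"); print("rise",q["ee_pos"][2]-z0)
effector.release(); env.pause(.1); st("open")
env.movel([x,y,0.2]); env.reach([0.556,-0.135,0.23],RG); env.pause(.4); st()
tops("w_lvl",.1353,.135)
E
```

```text
pre t 26.86 ee [ 0.5389 -0.1759  0.0786] F [ 0.8  0.7 -0.2] M [-0.01  0.02  0.02] w 0.0921
grip t 28.12 ee [ 0.5381 -0.1756  0.0779] F [-1.9  0.6  1.5] M [0.21 0.52 0.14] w 0.0215
lift t 29.53 ee [ 0.5381 -0.1756  0.1044] F [-6.2  1.9  1.2] M [0.43 1.08 0.14] w 0.0217
rise 0.026471378178984747
adj t 29.98 ee [ 0.5381 -0.1756  0.104 ] F [-5.8  2.6  1.7] M [0.46 1.25 0.12] w 0.0218
rise 0.02614961710366384
open t 31.19 ee [ 0.5385 -0.1758  0.1036] F [-0.1 -0.  -0.7] M [ 0.03  0.01 -0.03] w 0.0918
t 32.71 ee [ 0.5556 -0.1356  0.2295] F [ 0.2 -0.2  0.1] M [-0.05  0.07  0.04] w 0.0921
rod (380, array([ 0.5722, -0.1028,  0.1353]), array([ 571.9, -102.9]), array([18. , 17.9]), 66.0, array([0.134 , 0.1354, 0.1364])) 
post (520, array([ 0.539 , -0.1747,  0.1349]), array([ 538.8, -175.5]), array([20.7, 21.1]), 65.7, array([0.1326, 0.1351, 0.1362])) 
level diff mm (rod-post) 0.3
```

View pics/w_lvl.png

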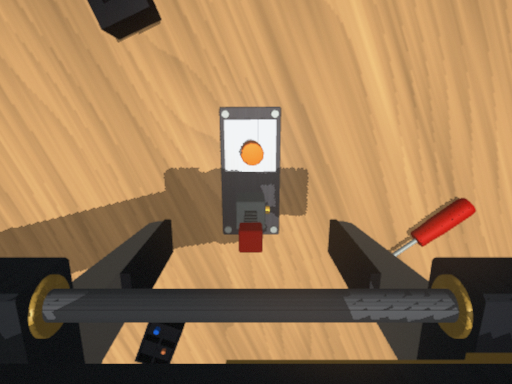

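The rod at (252,153) and the post at (250,237) are level to 0.3 mm in the same picture. Both are free, the gripper is clear, and nothing else appears disturbed. Handing in.

```bash
python3 - <<'E'
from h import *
workorder.finish_job(); st("done")
E
```

```text
the job is handed in; nothing more can be done
the job is handed in; nothing more can be done
```

The orange depth rod is standing on the bottom of the bore, the reading post is level with it, and I handed the job in at about 33 s on the robot's clock. The hand-in reports no verdict.

- **Rod:** I took it from the rack's middle place and slid it into the bore. The pads engaged at 13 mm. It stopped hard at about 30 mm, where the force rose to about 16 N with almost no further travel. That is above the pads' 10 N maximum and below the 25 N limit. The rod did not slip in the grip. I eased the load to about 7 N before letting go.
- **Post:** I lifted it 26 mm and released it.
- **Last check:** with both released, the wrist camera put the rod's top at 135.4 mm and the post's top at 135.1 mm, so 0.3 mm apart. The rod had not moved, and the gripper was clear.
- **Disagreements:**
  - The camera and the arm's own readings differed by about 0.8 mm on how far to lift the post. I lifted between the two.
  - The rod's top measured about 1.5 mm off the bore axis, a lean of about 1°. That is within camera error and tolerance.
- **Not checked:** I did not press the rod a second time to confirm the bottom, and I did not re-measure the bystanders. None touched anything I could see in the last picture, which does not show the rack.

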